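Clamp a specimen carrier on an inspection microscope's stage

TASK

Pick up the specimen carrier by its leaning grip tab and load it into the spring clamp on the microscope's stage, tab towards the open side: push its nose against the sprung jaw without driving the jaw to the end of its travel, lower the carrier level onto the bed behind the near stop, and ease it back until the jaw has closed and holds it squarely against the stop. Let go only then, and do not knock the microscope or disturb the other things on the bench.

Things in the scene. Friction and masses are not known exactly. Their poses are not given: they have to be found in the camera images.
- carrier: Specimen carrier, aluminium, about 90 g: flat plate 76 (x) by 28 (y) by 8 mm thick with a small glass window in its nose half (+x) and a leaning grip tab of the same metal near its tail (-x end). Origin: centre of the plate's underside, z up. It starts flat on the bench
- tab_top (a point): Centre of the grip tab's top end, at (-42.6, 0, 37.5) mm in the carrier's frame (same axes). The tab is a bar rooted on the plate's top at x = -22, y = 0, z = 8 mm, leaning 35 degrees from vertical towards -x: 36 mm long, 20 mm thick, 14 mm wide in y (flat sides to grip); a foot as wide, 10 mm high, surrounds its root (x = -34.5 to -10.5)
- scope: Fixed digital microscope, white and black, foot 250 x 200 mm. Origin on the bench under the stage's middle, +x from its open (loading) side to the far side, z up. Stage top at z = 95 mm, x = -65 to 105, y = -65 to 65 mm. Objective: radius 12 mm at x = 22, tip at z = 148 mm. Turret from z = 174 mm, x = 4 to 68. Column at x = 150, y = 62 mm, 370 mm high
- bed (a point): Nominal centre of the clamp's flat bed, on its upper face, 105 mm above the bench; axes as the microscope's. The clamp is in line in y but its real centre is -8 to +8 mm from here in x (not reported: feel or see it). From the real centre: near stop, a lip 5 mm high, 8 thick, 36 wide, inner face at x = -38 mm; sprung jaw's face at x = +34 mm at rest
- spring_jaw (a joint): Sprung far jaw of the clamp (plain steel face 16 mm wide, up to 17 mm above the bed; parts rub on it), slides along the microscope's +x: 0 at rest, grows (m) as it is pushed from the stop; hard end at 0.0095. Needs 4 N to start and 1 N more per mm. Opening at rest 72 mm, so the seated 76 mm carrier holds it 4 mm back (8 N)
- dish: Closed clear culture dish, 60 mm across, 15 mm high, loose bystander; origin under its centre
- dropper: Amber dropper bottle, 36 mm across, 85 mm high, loose bystander; origin under its centre
- slide_box: Grey slide box 95 x 85 x 28 mm, loose bystander; origin under its centre
- objective: Spare steel objective standing upright, 26 mm across, 42 mm high, loose bystander; origin under its centre
- lens_cap: Black round lens cap, 38 mm across, 14 mm high, loose bystander; origin under its centre
- plain_block: Plain aluminium plate 76 x 28 x 8 mm without a tab, loose bystander; origin under its centre
- screwdriver: Screwdriver 150 mm long, loose bystander, lying; origin at its middle
- housing_edge (a point): Middle of the lower near edge of the camera housing, at (-14, 0, 187) mm in the microscope's frame (same axes). The housing reaches 92 mm from here to +x, 46 mm to each side, and up; it leaves no room for an upright gripper over the tab of a seated carrier
There are look-alikes about, which are no part of the job. Of the things that look like the carrier, the smallest one is meant.

How it is judged:
On the way, in this order (a step that is already met when the one before it is completed fails the run):
1. the gripped carrier, still above the bed by more than 4 mm, has pushed the sprung jaw back more than 3 mm (value of joint spring_jaw above 0.003 m and contact force between the fingers and carrier above 1 N and z of carrier in the frame of bed above 0.004 m), for 0.05 s.
2. the carrier, still gripped, is level on the bed and the jaw has closed to between 2.5 and 5.2 mm (value of joint spring_jaw between 0.0025 and 0.0052 m and contact force between the fingers and carrier above 1 N and z of carrier in the frame of bed below 0.0025 m and angle between carrier's own z axis and vertical below 0.06 rad), for 0.2 s.
At the end, for the whole second after the job is handed in: The released carrier rests level (within 0.04 rad) on the clamp's bed (height within 2 mm), tab towards the open side, centred across within 6 mm and in line within 0.08 rad, held against the near stop by the sprung jaw, which stands 2.8 to 5.2 mm back (value of joint spring_jaw between 0.0028 and 0.0052 m and z of carrier in the frame of bed between -0.002 and 0.002 m and y of carrier in the frame of bed between -0.006 and 0.006 m and x of tab_top in the frame of bed below -0.02 m and angle between carrier's own z axis and vertical below 0.04 rad and angle between the x axis of carrier and the x axis of scope, either way round below 0.08 rad and linear speed of carrier below 0.01 m/s and contact force between the fingers and carrier below 0.1 N); the robot touches nothing.
It fails at once if the jaw is driven to the end of its travel (beyond 8.8 mm) (value of joint spring_jaw above 0.0088 m).
It fails at once if the robot knocks the microscope (over 10 N) (contact force between any of the arm, the fingers and scope above 10 N).
It fails at once if a bystander is moved more than 30 mm (distance of any of dish, dropper, slide_box, objective, lens_cap, plain_block, screwdriver from where it was at the start of the episode above 0.03 m).
It also fails if it takes over 58 s, if anything falls off the work surface, if the arm or the gripper's body presses on something with over 40 N, if the wrist force passes 120 N, or if a joint passes its speed limit or range.

ROBOT

A 6-joint arm with a two-finger parallel gripper is mounted at the origin on the work surface. World frame = base frame: x ahead of the robot, y to its left, z up, the work surface at z = 0. Lengths are in m, angles in rad, forces in N, time in s.
With the tool pointing down it reaches from about 0.25 to 0.775 m from the base axis. Payload 4 kg.
Tool frame: the origin (TCP) lies on the mounting face of the last link; the fingertips stand ahead of it and the grasp point (between the pads) lies 155 mm ahead of it (tcp_to_tips is the z of the fingertips in the tool frame, in m); z points along the fingers, y is the direction in which the jaws open and shut (so a half turn about z gives the same grasp; the last joint's range is limited). The gripper opens to 85 mm and grips with 20 to 120 N. Pads are 22 mm wide; open, the fingers measure 114 mm over their backs; the gripper's body (76 mm by 85 mm) begins 54 mm behind the grasp point. The pads swing forward as they close: fully open they stand 13 mm farther back than shut.
Start: joints at [-1.416, 0.087, 1.371, -0, 1.684, -0.103], TCP at [0.14, -0.532, 0.405] pointing down, gripper open.
Joint ranges: [-3.1, 3.1], [-0.76, 2.03], [0.27, 2.55], [-1.08, 4.22], [0.17, 2.65], [-2.57, 2.57]. Speed limits (rad/s): [2.79, 2.79, 3.14, 3.14, 3.14, 3.14].

INTERFACE

Orientations are given as [roll, pitch, yaw] about the fixed x, y, z axes, in that order (R = Rz(yaw) Ry(pitch) Rx(roll)).
In Python, from plant import * gives the robot as it stands.
- The arm moves only by the shell command python3 -m pendant 'ROWS' [FORCE]. ROWS is JSON, a list that holds one entry, the list of rows, each a list of 7 numbers: the shift along the tool's x, y, z in m, then the turn, a rotation vector about the tool's x, y, z in rad, then the opening, from -1 (shut) to 1 (fully open), so that 0 is half open. A call has 1 to 8 rows; each row shifts and turns the commanded pose from where the row before left it, along the tool's axes as they then stand; what a row does not reach is not made up. A row lasts 1/8 s, in which the tool goes at most 62.5 mm and 10.7 degrees, less where a joint would pass 70% of its speed; a pose out of reach is approached as far as the arm can. A call is refused whole if a number of a shift passes 0.0625 or a number of a turn 0.188, either way. A call with a gripper value outside its range is refused whole. The fingers move at their own pace and stop on an object; FORCE is the grip in N (left out, the last holds). Time passes only in rows, so rows that do not move let the fingers close. It gives the time, the measured TCP pose, the force and the opening at its end, in the units of the state.
- observe(): the state, without advancing time (a new reading comes with each control period).
- capture(name): name is "side" or "top" or "wrist"; returns a dict with "pixels" (420x560x3 uint8, red, green, blue), "z_map" (420x560 float32, m along the optical axis (not along the pixel's ray), 0 where there is no reading), "fx", "fy", "cx", "cy" (pixels), "k1" (the pictures are not rectified: a ray, as slopes to the right and down, at radius r is drawn at 1 + k1 r^2 times it, then the intrinsics apply), "R" (3x3) and "t" (3): a world point X has camera coordinates R X + t; the wrist camera has in their place "hand_eye" (4x4, takes a point from camera to tool coordinates, whose origin is the TCP and whose axes are the flange's). Camera axes: x right, y down, z forward; pixel columns grow to the right and rows downward; lengths in m; the calibration is good to about 2 mm. A picture is of the moment at which its call begins: read the wrist's pose just before it.
- hand_in(): hands the job in, once; it reports no verdict.
The state is a dict: "time_s": time; "joint_pos": joint angles; "joint_velocities": joint speeds; "joint_efforts": joint torques, N m; "tool_pos": TCP position; "ee_rot": TCP orientation; "contact_force": force on the tool from outside, world axes, zero at the start; "torque": the same for the moment, N m; "grip_width": finger opening in m.
Only numpy, scipy, OpenCV 4.12 (cv2) and the standard library are available. Lean on these libraries where they do the work, as an engineer would, in place of code of your own. Each camera call takes 0.05 s, during which the arm holds its last target.

## Working session

There is one attempt and no reset: what is moved stays moved. The work goes in short steps, Python scripts to look and compute and a shell command to move; the robot and the scene stay as the last step left them, time stands still between calls to the robot, and variables do not carry over. Pictures are saved under pics/ and viewed, and the job is handed in when it is done.

```bash
ls; mkdir -p pics; cat > h.py <<'E'
from plant import *
import numpy as np, cv2, pickle
from scipy.spatial.transform import Rotation as Ro
def save(c,n,s=1.0):
    im=c["pixels"][:,:,::-1]
    if s!=1: im=cv2.resize(im,None,fx=s,fy=s,interpolation=cv2.INTER_CUBIC)
    cv2.imwrite("pics/%s.png"%n,im)
def pts(c):
    # undistorted world points for all pixels (fixed cameras: world; wrist: tool)
    h,w=c["z_map"].shape
    u,v=np.meshgrid(np.arange(w),np.arange(h))
    x=(u-c["cx"])/c["fx"]; y=(v-c["cy"])/c["fy"]
    rd=np.hypot(x,y); r=rd.copy()
    for _ in range(20): r=rd/(1+c["k1"]*r*r)
    f=1/(1+c["k1"]*r*r)
    z=c["z_map"]; P=np.stack([x*f*z,y*f*z,z],-1)
    if "R" in c: return (P-np.array(c["t"]))@np.array(c["R"])
    H=np.array(c["hand_eye"]); return P@H[:3,:3].T+H[:3,3]
E
python3 - <<'E'
from h import *
o=observe();print(o)
for n in("side","top","wrist"):
    c=capture(n);save(c,n+"0",1.4);c["obs"]=o;pickle.dump(c,open(n+"0.pkl","wb"))
    print(n,{k:v for k,v in c.items() if k not in("pixels","z_map","obs")})
E
```

```text
pics
{'time_s': 0.0, 'joint_pos': array([-1.41609754e+00,  8.79812753e-02,  1.37228049e+00,  9.64880655e-06,
        1.68358265e+00, -1.03096625e-01]), 'joint_velocities': array([-0.0004426 ,  0.00024136,  0.00024398,  0.00019778,  0.00187623,
        0.00107028]), 'joint_efforts': array([ 3.56189194e-04, -3.51871884e+01, -3.13268352e+01, -9.41619305e-05,
        1.09218032e-02,  2.38574579e-06]), 'tool_pos': array([ 0.14020398, -0.53171655,  0.40351101]), 'ee_rot': array([-3.13935383e+00, -2.41276983e-04,  2.57796218e-01]), 'contact_force': array([-0.01758632, -0.46324958, -0.31607103]), 'torque': array([-0.07611627,  0.0408277 , -0.01557658]), 'grip_width': 0.08544601033832679}
side {'fx': 509.24087612002955, 'fy': 509.24087612002955, 'cx': 276.67291010694885, 'cy': 204.32989910906878, 'k1': -0.117305022969475, 'R': array([[ 0.99316832, -0.11658958,  0.00485269],
       [-0.07749723, -0.69010902, -0.71954411],
       [ 0.08724023,  0.71425235, -0.69442979]]), 't': array([-0.55903261,  0.05483186,  1.47539452])}
top {'fx': 444.5749605974095, 'fy': 444.5749605974095, 'cx': 278.93386873737273, 'cy': 220.34793974262226, 'k1': 0.018198438696104765, 'R': array([[-0.0175846 , -0.99972046,  0.01580458],
       [-0.99746459,  0.01645035, -0.06923717],
       [ 0.06895783, -0.01698202, -0.99747503]]), 't': array([-0.14575626,  0.56615951,  1.04394894])}
wrist {'fx': 300.4365137327358, 'fy': 300.4365137327358, 'cx': 281.83719842626004, 'cy': 210.42987544018823, 'k1': -0.007847344180086363, 'hand_eye': array([[-8.40000533e-05, -9.64899761e-01, -2.62618438e-01,
         6.53354818e-02],
       [ 9.99999995e-01, -6.68019844e-05, -7.44153159e-05,
        -3.40179696e-04],
       [ 5.42598877e-05, -2.62618443e-01,  9.64899762e-01,
         3.26018173e-02],
       [ 0.00000000e+00,  0.00000000e+00,  0.00000000e+00,
         1.00000000e+00]])}
```

View pics/side0.png

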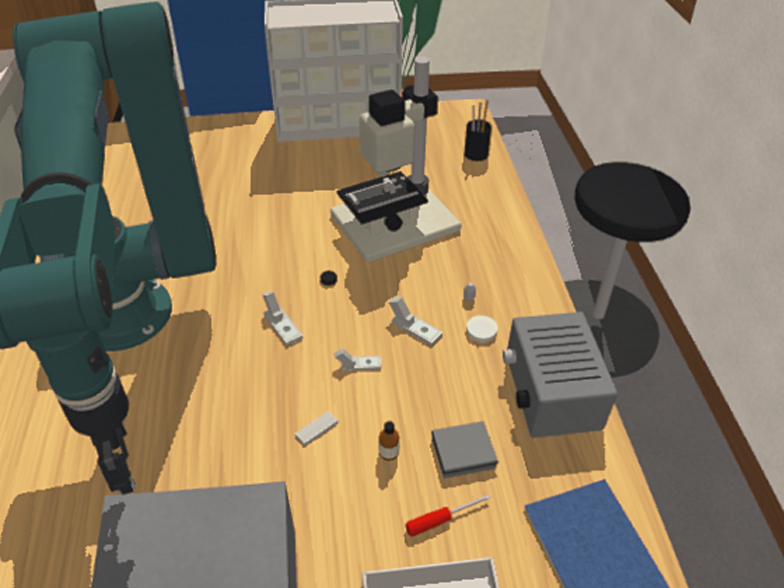

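View pics/top0.png

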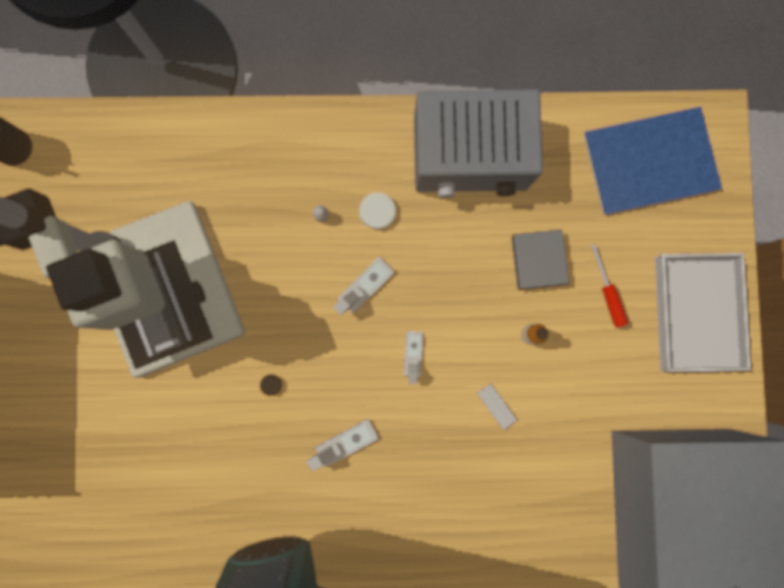

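View pics/wrist0.png

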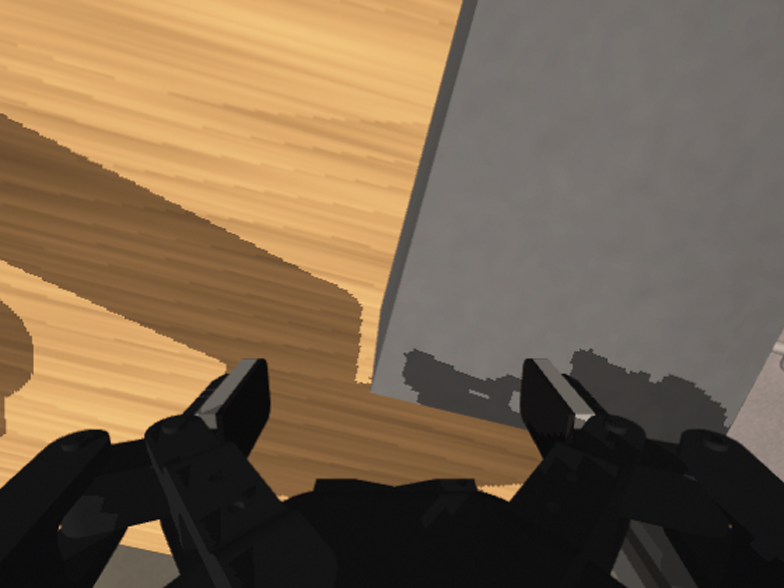

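The three tabbed look-alikes in the top view (1.4x display) are A (366,285), B (415,357) and C (345,444). The tabless plain block is at (497,406). B looks smallest, so I'll measure all three.

```bash
python3 - <<'E'
from h import *
c=pickle.load(open("top0.pkl","rb"));P=pts(c)
s=1.4
for n,(u,v) in dict(A=(366,285),B=(415,357),C=(345,444),blk=(497,406)).items():
    u=int(u/s);v=int(v/s);w=36
    sub=P[v-w:v+w,u-w:u+w];
    m=(sub[...,2]>0.0045)
    n_,lab=cv2.connectedComponents(m.astype(np.uint8))
    # largest comp near centre
    best=lab[w,w] or lab[m.nonzero()][np.argmin(np.hypot(*(np.array(m.nonzero())-w)))]
    q=sub[lab==best]
    plate=q[(q[:,2]<0.016)]
    r=cv2.minAreaRect((plate[:,:2]*1000).astype(np.float32)); ra=cv2.minAreaRect((q[:,:2]*1000).astype(np.float32))
    print(n,len(q),"plate z",np.median(plate[:,2]).round(4),"zmax",q[:,2].max().round(4),r,ra)
    cr=c["pixels"][v-w:v+w,u-w:u+w,::-1]; cv2.imwrite("pics/c_%s.png"%n,cv2.resize(cr,None,fx=5,fy=5,interpolation=cv2.INTER_CUBIC))
ims=[cv2.imread("pics/c_%s.png"%n) for n in"ABC"]
im=np.hstack(ims);cv2.imwrite("pics/abc.png",cv2.resize(im,(798,266)))
# scope: stage & points at z ~0.095..
m=(P[...,0]>0.3)&(P[...,1]>0.25)&(P[...,1]<.65)
q=P[m];
for lo,hi in((.02,.06),(.085,.1),(.1,.108),(.108,.12),(.12,.15)):
    k=q[(q[:,2]>lo)&(q[:,2]<hi)];
    if len(k): print(lo,hi,len(k),k.min(0).round(3),k.max(0).round(3),cv2.minAreaRect((k[:,:2]*1000).astype(np.float32)))
E
```

```text
A 729 plate z 0.0115 zmax 1.0828 ((606.768798828125, -110.84652709960938), (43.85675048828125, 100.30760955810547), 45.61716079711914) ((574.3516845703125, -133.32275390625), (121.10831451416016, 117.22010040283203), 46.770877838134766)
B 399 plate z 0.0089 zmax 1.0828 ((479.3153076171875, -189.28842163085938), (31.595317840576172, 90.28060150146484), 85.832763671875) ((484.79473876953125, -190.53756713867188), (75.47636413574219, 75.86619567871094), 39.084228515625)
C 785 plate z 0.0115 zmax 1.0828 ((335.6726989746094, -75.82208251953125), (41.11042785644531, 101.7360610961914), 27.050426483154297) ((377.0102844238281, -104.0260009765625), (78.04902648925781, 222.62071228027344), 54.294090270996094)
blk 390 plate z 0.0087 zmax 1.0828 ((394.34710693359375, -335.3278503417969), (78.23773956298828, 32.69175720214844), 34.7252311706543) ((441.68560791015625, -259.0549011230469), (256.53662109375, 53.75217819213867), 56.45177459716797)
0.02 0.06 999 [0.456 0.25  0.02 ] [0.886 0.504 0.06 ] ((697.6588745117188, 329.1927795410156), (478.54132080078125, 164.793212890625), 31.43486976623535)
0.085 0.1 220 [0.476 0.25  0.085] [0.873 0.468 0.1  ] ((683.9042358398438, 342.84356689453125), (452.5643310546875, 52.128448486328125), 30.56718635559082)
0.1 0.108 18 [0.496 0.253 0.1  ] [0.682 0.315 0.108] ((588.196044921875, 286.57452392578125), (196.7813262939453, 10.045581817626953), 16.928295135498047)
0.108 0.12 39 [0.655 0.307 0.108] [0.683 0.332 0.12 ] ((665.7710571289062, 316.9027404785156), (15.604366302490234, 31.404956817626953), 59.77433395385742)
0.12 0.15 93 [0.655 0.307 0.12 ] [0.684 0.325 0.149] ((667.4561767578125, 313.74322509765625), (13.74448013305664, 29.933229446411133), 73.14590454101562)
```

View pics/abc.png

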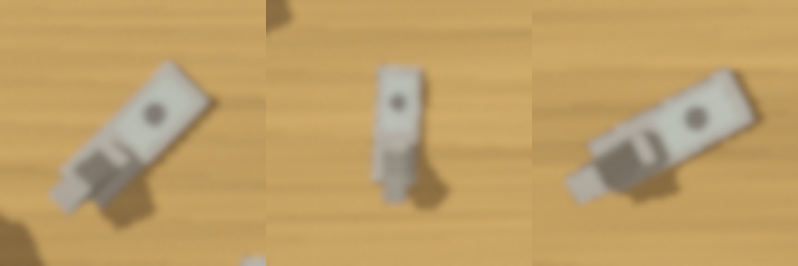

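B is the carrier: its plate is about 76x28 with its top at 8-9 mm, while A and C are about 100 mm. Next I'll look at the scope.

```bash
python3 - <<'E'
from h import *
c=pickle.load(open("top0.pkl","rb"))
im=c["pixels"][130:280,0:190,::-1];cv2.imwrite("pics/sc_top.png",cv2.resize(im,None,fx=4,fy=4,interpolation=cv2.INTER_CUBIC))
c=pickle.load(open("side0.pkl","rb"))
im=c["pixels"][30:200,220:345,::-1];cv2.imwrite("pics/sc_side.png",cv2.resize(im,None,fx=3.5,fy=3.5,interpolation=cv2.INTER_CUBIC))
E
```

```text
(no output)
```

View pics/sc_top.png

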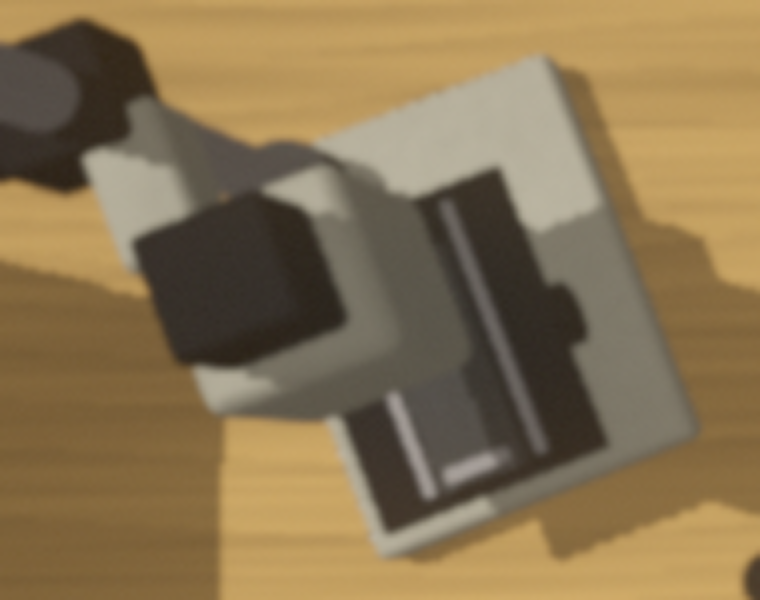

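View pics/sc_side.png

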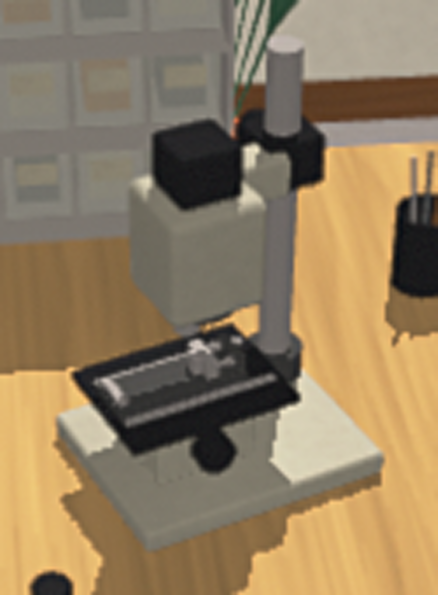

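```bash
cat >> h.py <<'E'
def ray(c,u,v,z):
    """pixel(s) -> world point on plane z (fixed cams)"""
    K=np.array([[c["fx"],0,c["cx"]],[0,c["fy"],c["cy"]],[0,0,1.]])
    p=cv2.undistortPoints(np.array([[[u,v]]],float),K,np.array([c["k1"],0,0,0.]),None,None)[0,0] 
    R=np.array(c["R"]);d=R.T@np.array([p[0],p[1],1.]);o=-R.T@np.array(c["t"])
    return o+d*(z-o[2])/d[2]
E
python3 - <<'E'
from h import *
c=pickle.load(open("top0.pkl","rb"))
f=lambda u,v,z:ray(c,u/4-.4,v/4+130-.4,z)
S=[f(*p,.095) for p in((500,170),(607,443),(388,530))]
for s in S:print("stage",s.round(4))
print("len",np.linalg.norm(S[0]-S[1]),np.linalg.norm(S[1]-S[2]))
d=S[0]-S[1];print("yaw long",np.degrees(np.arctan2(d[1],d[0])));d=S[2]-S[1];print("yaw short",np.degrees(np.arctan2(d[1],d[0]))-90)
a=f(447,200,.1);b=f(540,452,.1);d=a-b;print("rail yaw",np.degrees(np.arctan2(d[1],d[0])))
a=f(545,58,.02);b=f(697,432,.02);e=f(385,552,.02);d=a-b;print("foot",a,b,e,np.degrees(np.arctan2(d[1],d[0])),np.linalg.norm(d),np.linalg.norm(e-b))
d=e-b;print(np.degrees(np.arctan2(d[1],d[0]))-90)
yaw=np.radians(21.0)
ex=np.array([np.cos(yaw),np.sin(yaw)]);ey=np.array([-ex[1],ex[0]])
o=(S[1][:2]+S[2][:2])/2+65*ex/1000;print("origin",o)
for p in((443,478),(505,460),(440,470),(508,448),(446,486),(512,460)):
    q=f(*p,.11)[:2]-o;print("stop",p,(q@ex).round(4),(q@ey).round(4))
E
```

```text
stage [0.6718 0.1876 0.095 ]
stage [0.5189 0.1283 0.095 ]
stage [0.4733 0.2472 0.095 ]
len 0.16407251659730118 0.12732107285073763
yaw long 21.217885208584274
yaw short 20.953232664546135
rail yaw 20.204918652632486
foot [0.75329056 0.1858068  0.02      ] [0.52663713 0.09530867 0.02      ] [0.45917501 0.27794927 0.02      ] 21.76582780813321 0.24405263120881718 0.19470164276044502
20.272761646392425
origin [0.55677536 0.21101123]
stop (443, 478) -0.0516 0.0211
stop (505, 460) -0.0549 -0.0131
stop (440, 470) -0.0469 0.0211
stop (508, 448) -0.0495 -0.0169
stop (446, 486) -0.0562 0.0211
stop (512, 460) -0.0563 -0.0166
```

```bash
cat >> h.py <<'E'
def T_of(o): return Ro.from_euler("xyz",o["ee_rot"]),np.array(o["tool_pos"])
def plan(R0,p0,R1,p1,N):
    w=(R0.inv()*R1).as_rotvec()/N
    M=sum((R0*Ro.from_rotvec(w*k)).as_matrix() for k in range(N))
    v=np.linalg.solve(M,p1-p0); return v,w
def rowsto(pos,rpy,N=None,o=None):
    R0,p0=T_of(o or observe());R1=Ro.from_euler("xyz",rpy)
    if N is None:
        N=max(1,int(np.ceil(max(np.linalg.norm(p0-pos)/.045,(R0.inv()*R1).magnitude()/.15))))
    v,w=plan(R0,p0,R1,np.array(pos),N)
    print("N",N,"row",[round(float(a),4) for a in (*v,*w)])
def tcp_for(grasp,rpy,L=.155):
    return np.array(grasp)-Ro.from_euler("xyz",rpy).apply([0,0,L])
E
python3 - <<'E'
from h import *
import plant;print([n for n in dir(plant) if n[0]!="_"])
try:print(tcp_to_tips)
except Exception as e:print(e)
c=pickle.load(open("top0.pkl","rb"));P=pts(c)
u,v=296,255
sub=P[v-30:v+30,u-20:u+20].reshape(-1,3)
k=sub[(sub[:,2]>.005)&(sub[:,2]<.06)]
pl=k[(k[:,2]<.0105)];tb=k[k[:,2]>.022]
print(pl.min(0),pl.max(0));
for l,h in((.011,.02),(.02,.03),(.03,.036),(.036,.06)):
    t=k[(k[:,2]>l)&(k[:,2]<h)];print(l,h,len(t),t.mean(0).round(4) if len(t) else"")
r=cv2.minAreaRect((k[:,:2]*1000).astype(np.float32));print(r)
yaw=np.radians(-4.2);
rpy=[np.pi,np.radians(-35),yaw]
g=np.array([.479-.040,-.189,.0293+.0])
b=Ro.from_euler("xyz",rpy).apply([0,0,1])
p=tcp_for(g,rpy)-b*.12;print("pre",p);rowsto(p,rpy)
E
```

```text
['Unreachable', 'capture', 'hand_in', 'observe', 'tcp_to_tips']
0.1734
[ 0.41354425 -0.24124934  0.00504645] [ 0.5476911  -0.15237705  0.01046715]
0.011 0.02 63 [ 0.485  -0.1906  0.0138]
0.02 0.03 24 [ 0.4646 -0.1898  0.0246]
0.03 0.036 24 [ 0.4516 -0.1887  0.0333]
0.036 0.06 42 [ 0.4484 -0.189   0.0406]
((480.7822570800781, -196.92166137695312), (133.7205810546875, 88.57486724853516), 0.5508032441139221)
pre [ 0.28169008 -0.17744788  0.25456681]
N 10 row [0.0136, -0.0343, 0.019, -0.0103, 0.0605, 0.032]
```

```bash
R='[0.0136,-0.0343,0.019,-0.0103,0.0605,0.032,1]'; python3 -m pendant '[[[0.0136,-0.0343,0.019,-0.0103,0.0605,0.032,1],[0.0136,-0.0343,0.019,-0.0103,0.0605,0.032,1],[0.0136,-0.0343,0.019,-0.0103,0.0605,0.032,1],[0.0136,-0.0343,0.019,-0.0103,0.0605,0.032,1],[0.0136,-0.0343,0.019,-0.0103,0.0605,0.032,1]]]'
```

```text
time_s: 0.78
tool_pos: [0.1851, -0.3489, 0.3155]
ee_rot: [3.115, -0.307, 0.099]
contact_force: [-0.2, 0.8, 0.5]
grip_width: 0.0853
```

```bash
python3 -m pendant '[[[0.0136,-0.0343,0.019,-0.0103,0.0605,0.032,1],[0.0136,-0.0343,0.019,-0.0103,0.0605,0.032,1],[0.0136,-0.0343,0.019,-0.0103,0.0605,0.032,1],[0.0136,-0.0343,0.019,-0.0103,0.0605,0.032,1],[0.0136,-0.0343,0.019,-0.0103,0.0605,0.032,1],[0,0,0,0,0,0,1]]]'; python3 - <<'E'
from h import *
o=observe();c=capture("wrist");c["obs"]=o;pickle.dump(c,open("w1.pkl","wb"));save(c,"w1",1.4);print(o["tool_pos"],o["ee_rot"],o["joint_pos"],o["time_s"])
E
```

```text
time_s: 1.52
tool_pos: [0.2815, -0.1753, 0.2533]
ee_rot: [3.141, -0.609, -0.068]
contact_force: [0.4, -0.3, -0.4]
grip_width: 0.0854
[ 0.28151005 -0.17527506  0.25328631] [ 3.14149841 -0.60923488 -0.06758   ] [-0.93596993 -0.54344904  2.23353776  0.51579301  1.08745362  0.54357807] 1.525
```

View pics/w1.png

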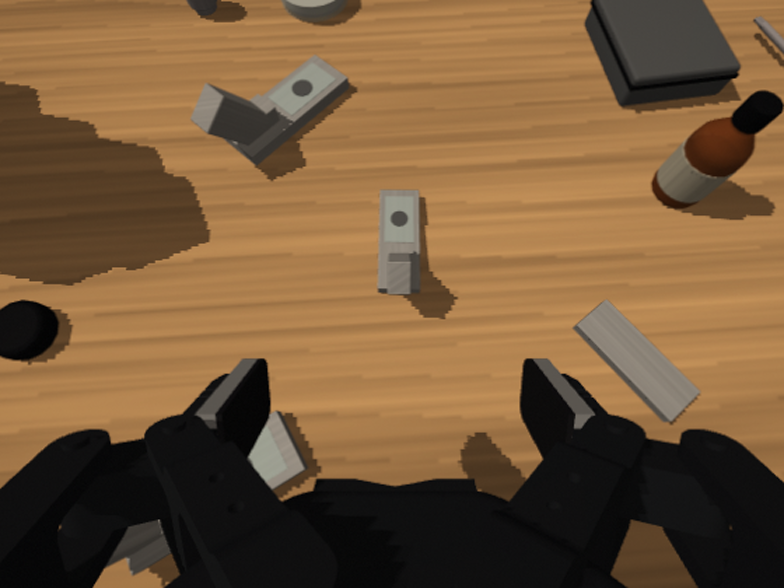

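The carrier is at (400,240), with its nose away from the gripper and its tab towards it, well in line. I'll refine its pose from the wrist depth and pixels.

```bash
cat >> h.py <<'E'
def rayw(c,u,v,z):
    R,p=T_of(c["obs"]);H=np.array(c["hand_eye"])
    Rw=R.as_matrix()@H[:3,:3];o=p+R.as_matrix()@H[:3,3]
    K=np.array([[c["fx"],0,c["cx"]],[0,c["fy"],c["cy"]],[0,0,1.]])
    q=cv2.undistortPoints(np.array([[[u,v]]],float),K,np.array([c["k1"],0,0,0.]),None,None)[0,0]
    d=Rw@np.array([q[0],q[1],1.]);return o+d*(z-o[2])/d[2]
E
python3 - <<'E'
from h import *
c=pickle.load(open("w1.pkl","rb"))
im=c["pixels"][125:220,255:315,::-1];cv2.imwrite("pics/w1c.png",cv2.resize(im,None,fx=6,fy=6,interpolation=cv2.INTER_CUBIC))
R,p=T_of(c["obs"]);P=R.apply(pts(c).reshape(-1,3)).reshape(420,560,3)+p
sub=P[125:220,255:315].reshape(-1,3)
print(np.median(sub[:,2]))
for l,h in((.005,.0105),(.0105,.02),(.02,.03),(.03,.034),(.034,.05)):
    t=sub[(sub[:,2]>l)&(sub[:,2]<h)];print(l,h,len(t),t.mean(0).round(4),t.min(0).round(4),t.max(0).round(4))
E
```

```text
-0.0013305473010309932
0.005 0.0105 1510 [ 0.4917 -0.1916  0.0064] [ 0.4474 -0.2077  0.005 ] [ 0.5245 -0.1749  0.009 ]
0.0105 0.02 103 [ 0.4719 -0.1901  0.0165] [ 0.467  -0.1967  0.0148] [ 0.476  -0.1836  0.02  ]
0.02 0.03 46 [ 0.4565 -0.189   0.0263] [ 0.436  -0.1962  0.0201] [ 0.4669 -0.181   0.0299]
0.03 0.034 154 [ 0.4414 -0.1879  0.0321] [ 0.4356 -0.1958  0.03  ] [ 0.4596 -0.1811  0.034 ]
0.034 0.05 288 [ 0.448  -0.1884  0.0377] [ 0.4396 -0.1954  0.034 ] [ 0.457  -0.1814  0.0426]
```

View pics/w1c.png

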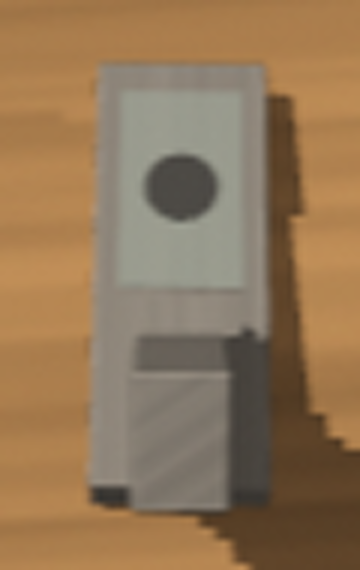

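```bash
python3 - <<'E'
from h import *
c=pickle.load(open("w1.pkl","rb"))
f=lambda u,v,z:rayw(c,u/6+255-.4,v/6+125-.4,z)
z=.0067
a,b,d,e=[f(*q,z)[:2] for q in((100,65),(265,65),(90,487),(269,487))]
print(a,b,d,e,np.linalg.norm(a-b),np.linalg.norm(a-d),np.linalg.norm(b-e))
m=(a+b)/2-(d+e)/2;yaw=np.arctan2(m[1],m[0]);ce=(a+b+d+e)/4;print("yaw",np.degrees(yaw),"centre",ce)
t=f(182,372,.0375+.0057-.0013);print("tab top inner edge",t, "expect x", ce[0]-.0426+.0082)
rpy=[np.pi,np.radians(-35),yaw]
ex=np.array([np.cos(yaw),np.sin(yaw)])
g=np.r_[ce-.0392*ex,.0326-.001]
p=tcp_for(g,rpy);print("grasp tcp",p,rpy);rowsto(p,rpy)
o=observe();print(o["tool_pos"],o["ee_rot"])
E
```

```text
[ 0.52437587 -0.18116049] [ 0.52251856 -0.20859645] [ 0.44947902 -0.1754492 ] [ 0.44763261 -0.20269216] 0.027498756427115027 0.07511428516345355 0.07511834435527288
yaw -4.434384528378404 centre [ 0.48600151 -0.19197458]
tab top inner edge [ 0.45188912 -0.18934415  0.0419    ] expect x 0.4516015135316126
grasp tcp [ 0.35828064 -0.18206989  0.15856857] [3.141592653589793, np.float64(-0.6108652381980153), np.float64(-0.07739461031969908)]
N 3 row [0.0028, -0.0001, 0.0409, -0.0009, 0.0004, 0.0025]
[ 0.28141112 -0.17669135  0.2542424 ] [ 3.13917518 -0.60970885 -0.06831262]
```

```bash
python3 -m pendant '[[[0.0021,0,0.0307,-0.0007,0.0003,0.002,0],[0.0021,0,0.0307,-0.0007,0.0003,0.002,0],[0.0021,0,0.0307,-0.0007,0.0003,0.002,0],[0.0021,0,0.0307,-0.0007,0.0003,0.002,0],[0,0,0,0,0,0,0]]]' 100; python3 - <<'E'
from h import *
o=observe();c=capture("wrist");c["obs"]=o;save(c,"w2",1.4);print(o["tool_pos"],o["ee_rot"],o["grip_width"],o["time_s"])
rowsto([ 0.35828064,-0.18206989,0.15856857],[np.pi,-.61087,-.0774])
E
```

```text
time_s: 2.2
tool_pos: [0.3584, -0.1846, 0.1575]
ee_rot: [-3.138, -0.608, -0.084]
contact_force: [-0.0, 0.1, 0.9]
grip_width: 0.0425
[ 0.3584402 -0.1846084  0.1574974] [-3.13809268 -0.60785744 -0.0836485 ] 0.04248173969868895 2.2
N 1 row [-0.0003, -0.0027, -0.0001, 0.0015, 0.0009, -0.0046]
```

View pics/w2.png

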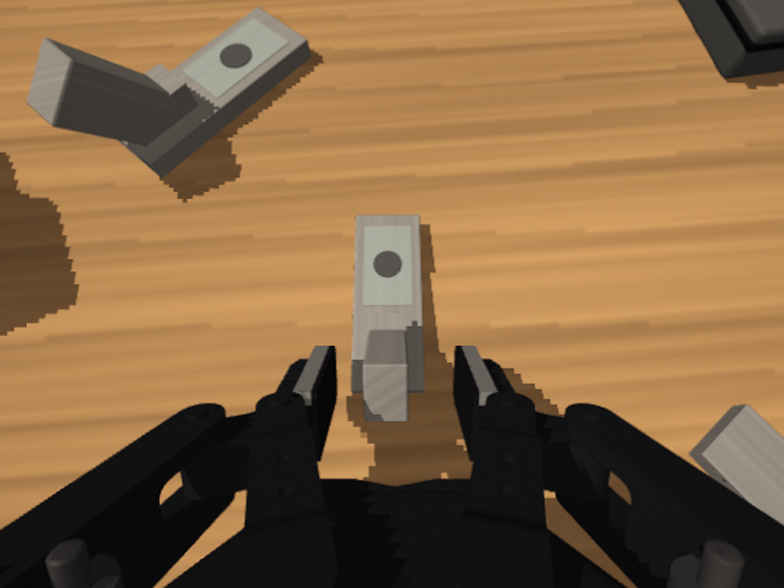

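The tab, at column 385, sits about 3 mm left of the pad middle at 395. That agrees with the measured offset, so I'll correct it and close.

```bash
python3 -m pendant '[[[0,-0.0028,0,0.001,0.001,-0.0046,0],[0,0,0,0,0,0,-0.4],[0,0,0,0,0,0,-1],[0,0,0,0,0,0,-1],[0,0,0,0,0,0,-1],[0,0,0,0,0,0,-1]]]' 100; python3 - <<'E'
from h import *
o=observe();c=capture("wrist");c["obs"]=o;save(c,"w3",1.4);print(o["tool_pos"],o["ee_rot"],o["grip_width"],o["contact_force"],o["time_s"])
E
```

```text
time_s: 3.0
tool_pos: [0.359, -0.1815, 0.1604]
ee_rot: [3.138, -0.615, -0.075]
contact_force: [-3.4, 0.6, 6.4]
grip_width: 0.0118
[ 0.35904324 -0.18149038  0.16044056] [ 3.13776067 -0.61532887 -0.07499527] 0.011838908622730713 [-3.40995528  0.61706336  6.37590647] 3.0
```

View pics/w3.png

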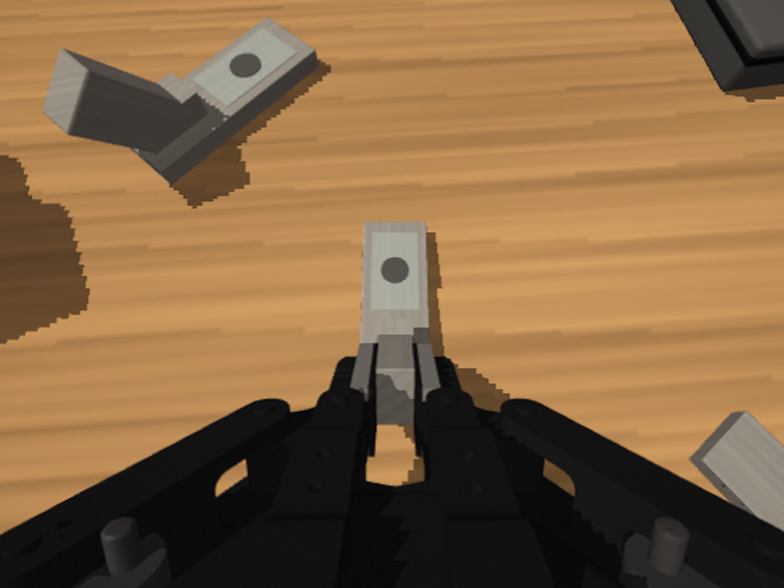

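```bash
python3 -m pendant '[[[0.003,0,-0.004,0,0,0,-1],[0.006,0,-0.008,0,0,0,-1],[0.014,0,-0.02,0,0,0,-1],[0.014,0,-0.02,0,0,0,-1],[0,0,0,0,0,0,-1],[0,0,0,0,0,0,-1]]]' 110; python3 - <<'E'
from h import *
o=observe();c=capture("wrist");c["obs"]=o;save(c,"w4",1.4);pickle.dump(c,open("w4.pkl","wb"));print(o["tool_pos"],o["ee_rot"],o["grip_width"],o["contact_force"],o["torque"],o["time_s"])
P=pts(c);R,p=T_of(o);
im=c["pixels"]
# plate plane in the world: nose half region
W=R.apply(P[160:240,265:300].reshape(-1,3)).reshape(80,35,3)+p
for v in range(0,80,6): print(160+v,W[v,17].round(4),W[v,5].round(4),W[v,30].round(4))
E
```

```text
time_s: 3.8
tool_pos: [0.3588, -0.1807, 0.2222]
ee_rot: [3.14, -0.612, -0.076]
contact_force: [0.1, 0.0, -1.4]
grip_width: 0.0116
[ 0.35875208 -0.18068541  0.22224398] [ 3.14045623 -0.61189118 -0.07603406] 0.011625160369882183 [ 0.05379137  0.02170299 -1.3731634 ] [0.05408028 0.37815486 0.01497087] 3.8
160 [ 0.5227 -0.1935  0.067 ] [ 0.5228 -0.186   0.068 ] [ 0.522  -0.2016  0.0673]
166 [ 0.5178 -0.1932  0.0685] [ 0.519  -0.1858  0.0673] [ 0.5173 -0.2012  0.0683]
172 [ 0.5136 -0.1928  0.0685] [ 0.515  -0.1855  0.067 ] [ 0.5138 -0.2009  0.067 ]
178 [ 0.5097 -0.1925  0.0684] [ 0.5106 -0.1853  0.0676] [ 0.4295 -0.1861  0.2333]
184 [ 0.5057 -0.1922  0.0684] [ 0.507  -0.185   0.0668] [ 0.5056 -0.2001  0.0673]
190 [ 0.5022 -0.192   0.0674] [ 0.5019 -0.1848  0.0693] [ 0.501  -0.1996  0.0688]
196 [ 0.4976 -0.1916  0.0689] [ 0.4987 -0.1845  0.0677] [ 0.497  -0.1993  0.069 ]
202 [ 0.4941 -0.1913  0.0683] [ 0.4947 -0.1843  0.068 ] [ 0.4935 -0.199   0.0683]
208 [ 0.4908 -0.1911  0.0669] [ 0.4909 -0.184   0.068 ] [ 0.4901 -0.1987  0.0673]
214 [ 0.4865 -0.1907  0.0686] [ 0.4873 -0.1838  0.068 ] [ 0.4867 -0.1984  0.0663]
220 [ 0.483  -0.1905  0.0683] [ 0.4832 -0.1836  0.0691] [ 0.4822 -0.1979  0.0688]
226 [ 0.4796 -0.1902  0.0675] [ 0.4803 -0.1833  0.0668] [ 0.4789 -0.1977  0.0678]
232 [ 0.4732 -0.1897  0.0774] [ 0.4738 -0.1833  0.0772] [ 0.4755 -0.1974  0.0673]
238 [ 0.4699 -0.1895  0.0774] [ 0.4706 -0.1831  0.0769] [ 0.4719 -0.197   0.0678]
```

View pics/w4.png

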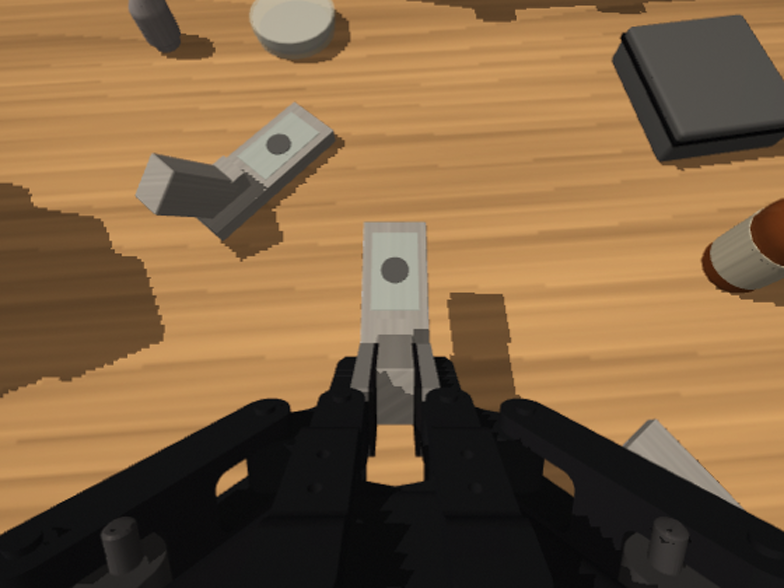

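```bash
cat >> h.py <<'E'
import os,json
def carrier_pose(c,yaw_off=0.0):
    pass
E
python3 - <<'E'
from h import *
c=pickle.load(open("w4.pkl","rb"))
im=c["pixels"][150:250,240:325,::-1];cv2.imwrite("pics/w4c.png",cv2.resize(im,None,fx=6,fy=6,interpolation=cv2.INTER_CUBIC))
E
```

```text
(no output)
```

View pics/w4c.png

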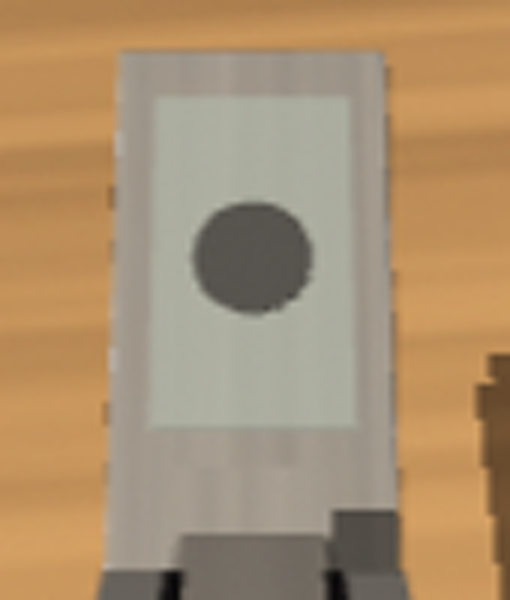

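```bash
python3 - <<'E'
from h import *
c=pickle.load(open("w4.pkl","rb"))
f=lambda u,v,z:rayw(c,u/6+240-.4,v/6+150-.4,z)
z=.0679
a,b,d,e=[f(*q,z) for q in((120,52),(382,52),(108,500),(397,500))]
m=((a+b)-(d+e))[:2];yaw=np.arctan2(m[1],m[0]);print("yaw",np.degrees(yaw),np.linalg.norm(a-b),np.linalg.norm(d-e))
ex=np.array([np.cos(yaw),np.sin(yaw),0])
nose=(a+b)/2;cen=nose-.038*ex;cen[2]=.0679+.0013-.008
R,p=T_of(c["obs"])
yt=c["obs"]["ee_rot"][2]
Rz=Ro.from_euler("z",yt)
print("carrier rel (tool-yaw frame):",Rz.inv().apply(cen-p),"yaw rel deg",np.degrees(yaw-yt))
rel=Rz.inv().apply(cen-p)
np.save("rel.npy",np.r_[rel,yaw-yt])
ys=np.radians(21.0)
o=np.array([.5568,.2110,0])
def tcp(cx,cy,cz,ys=ys):
    return o+Ro.from_euler("z",ys).apply([cx,cy,cz])-Ro.from_euler("z",ys-(yaw-yt)).apply(rel)
t=tcp(-.12,0,.135);print(t);rowsto(t,[np.pi,-.612,ys-(yaw-yt)],10)
E
```

```text
yaw -4.203240999534277 0.027274539838078555 0.02745386137597003
carrier rel (tool-yaw frame): [ 1.27237274e-01 -1.09632810e-04 -1.61043978e-01] yaw rel deg 0.15318997627222897
[0.32582362 0.1228183  0.29604398]
N 10 row [0.0046, -0.0308, -0.0058, 0.0253, 0.0001, -0.0361]
```

```bash
python3 -m pendant '[[[0.0046,-0.0308,-0.0058,0.0253,0.0001,-0.0361,-1],[0.0046,-0.0308,-0.0058,0.0253,0.0001,-0.0361,-1],[0.0046,-0.0308,-0.0058,0.0253,0.0001,-0.0361,-1],[0.0046,-0.0308,-0.0058,0.0253,0.0001,-0.0361,-1],[0.0046,-0.0308,-0.0058,0.0253,0.0001,-0.0361,-1]]]'; python3 -m pendant '[[[0.0046,-0.0308,-0.0058,0.0253,0.0001,-0.0361,-1],[0.0046,-0.0308,-0.0058,0.0253,0.0001,-0.0361,-1],[0.0046,-0.0308,-0.0058,0.0253,0.0001,-0.0361,-1],[0.0046,-0.0308,-0.0058,0.0253,0.0001,-0.0361,-1],[0.0046,-0.0308,-0.0058,0.0253,0.0001,-0.0361,-1],[0,0,0,0,0,0,-1],[0,0,0,0,0,0,-1]]]'; python3 - <<'E'
from h import *
o=observe();c=capture("wrist");c["obs"]=o;save(c,"w5",1.4);pickle.dump(c,open("w5.pkl","wb"));print(o["tool_pos"],o["ee_rot"],o["grip_width"],o["contact_force"],o["joint_pos"],o["time_s"])
c=capture("top");save(c,"t5",1.4);pickle.dump(c,open("t5.pkl","wb"))
E
```

```text
time_s: 4.47
tool_pos: [0.3589, -0.0262, 0.2583]
ee_rot: [3.141, -0.61, 0.145]
contact_force: [0.2, -0.6, -0.9]
grip_width: 0.0118
time_s: 5.35
tool_pos: [0.3261, 0.1227, 0.295]
ee_rot: [3.139, -0.611, 0.366]
contact_force: [-0.4, 0.3, -0.4]
grip_width: 0.0117
[0.32609322 0.12273634 0.29501735] [ 3.13880318 -0.61064839  0.36553718] 0.011687436924559954 [-0.40641757  0.2509973  -0.375664  ] [ 0.14168086 -0.56931136  2.16221753  0.15320836  0.95490722  1.29748436] 5.35
```

View pics/w5.png

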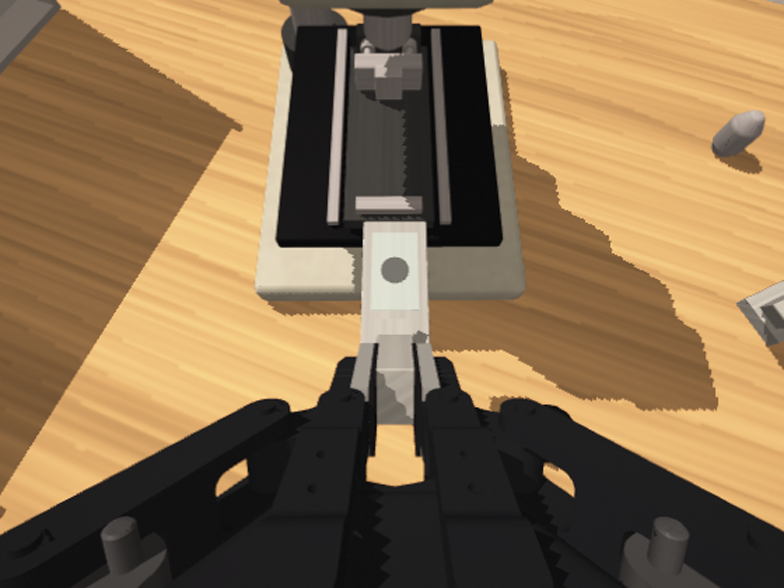

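View pics/t5.png

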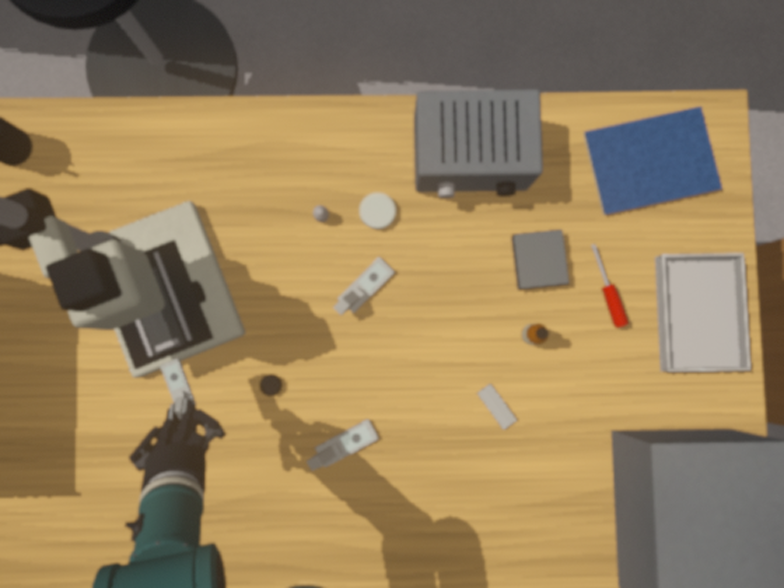

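The wrist view shows the clamp well: near stop at about (388,203), rails at columns 335 and 440, and the jaw around (388,80) under the objective. I'll measure its geometry relative to the held carrier.

```bash
python3 - <<'E'
from h import *
c=pickle.load(open("w5.pkl","rb"))
im=c["pixels"][10:180,190:365,::-1];cv2.imwrite("pics/w5c.png",cv2.resize(im,None,fx=4,fy=3.5,interpolation=cv2.INTER_CUBIC))
im=c["pixels"][10:80,230:325,::-1];cv2.imwrite("pics/w5d.png",cv2.resize(im,None,fx=8,fy=8,interpolation=cv2.INTER_CUBIC))
E
```

```text
(no output)
```

View pics/w5c.png

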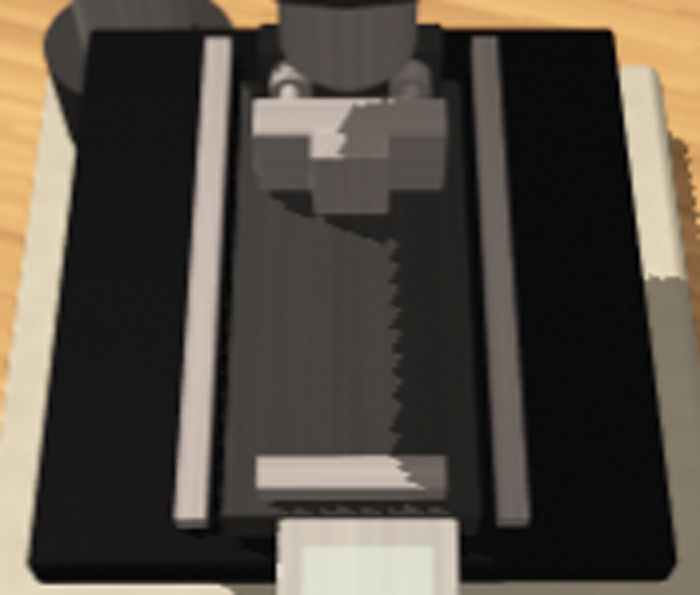

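View pics/w5d.png

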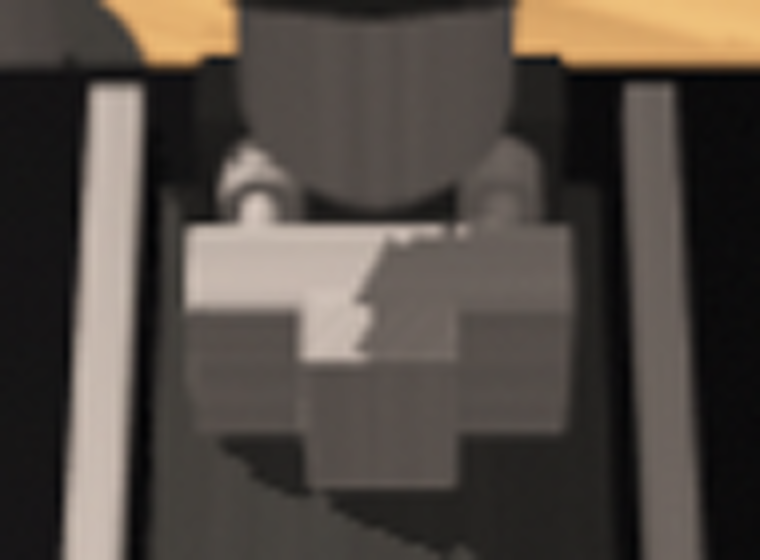

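```bash
python3 - <<'E'
from h import *
c=pickle.load(open("w5.pkl","rb"))
R,p=T_of(c["obs"]);W=R.apply(pts(c).reshape(-1,3)).reshape(420,560,3)+p
yt=c["obs"]["ee_rot"][2];rel=np.load("rel.npy")
print("bed z",np.median(W[95:120,262:285,2]),"stop z",np.median(W[142:147,262:295,2]),"jaw top",np.median(W[50:53,272:284,2]),"plate top",np.median(W[165:220,268:298,2]),"stage",np.median(W[60:150,335:345,2]))
dz=np.median(W[95:120,262:285,2])-.105
A=lambda x,y:(190+x/4-.4,10+y/3.5-.4)
D=lambda x,y:(230+x/8-.45,10+y/8-.45)
g=lambda uv,z:rayw(c,*uv,z+dz)
def line(a,b):
    d=(b-a);return np.degrees(np.arctan2(d[1],d[0]))
for n,(a,b) in dict(Lo=((175,525),(205,40)),Li=((208,525),(230,40)),Ri=((497,525),(472,40)),Ro=((528,525),(498,40))).items():
    print("rail",n,line(g(A(*a),.1),g(A(*b),.1)))
print("bedL",line(g(A(222,520),.105),g(A(243,100),.105)),"bedR",line(g(A(478,520),.105),g(A(455,100),.105)))
print("stageL",line(g(A(30,570),.095),g(A(90,32),.095)),"stageR",line(g(A(676,570),.095),g(A(612,32),.095)))
d1=line(g(A(256,456),.11),g(A(447,456),.11))+90;d2=line(g(D(300,360),.122),g(D(460,360),.122))+90;print("stop/jaw",d1,d2)
print("carrier yaw",np.degrees(yt+rel[3]))
ys=yt+rel[3];F=Ro.from_euler("z",-ys)
cen=p+Ro.from_euler("z",yt).apply(rel[:3])
def loc(q):return (F.apply(q-cen)*1000).round(1)
print("in carrier frame (mm):")
print("stop inner",loc(g(A(256,456),.11)),loc(g(A(447,456),.11)),"outer",loc(g(A(256,489),.11)),loc(g(A(447,489),.11)))
print("jaw",loc(g(D(300,360),.122)),loc(g(D(460,360),.122)),"jawtop wide",loc(g(D(185,228),.122)),loc(g(D(570,228),.122)))
print("bed L/R",loc(g(A(222,520),.105)),loc(g(A(478,520),.105)))
print("nose px",loc(rayw(c,*A(278,519),cen[2]+.008+dz)),loc(rayw(c,*A(459,519),cen[2]+.008+dz)),cen)
E
```

```text
bed z 0.1031466120697237 stop z 0.1081084004960696 jaw top 0.12057821826180024 plate top 0.14061525482637371 stage 0.09311832535389708
rail Lo 21.287641116307253
rail Li 21.477088536094463
rail Ri 21.030480561669982
rail Ro 20.978859937234652
bedL 21.043685983236703 bedR 21.481945007342993
stageL 21.37817056231726 stageR 21.173637927602538
stop/jaw 20.9256730949908 20.973962953035624
carrier yaw 21.096927516784685
in carrier frame (mm):
stop inner [ 72.3  21.2 -25.8] [ 72.2 -15.3 -25.8] outer [ 64.   21.  -25.8] [ 63.9 -15.1 -25.8]
jaw [144.8  11.3 -13.8] [144.8  -4.9 -13.8] jawtop wide [162.8  23.5 -13.8] [162.7 -16.5 -13.8]
bed L/R [ 59.3  27.8 -30.8] [ 59.1 -21.2 -30.8]
nose px [38.4 14.1  6.1] [ 38.3 -14.3   6.1] [0.44496336 0.16811505 0.13397337]
```

```bash
python3 -m pendant '[[[0.0164,-0.001,0.0115,0,0,0,-1],[0.0164,-0.001,0.0115,0,0,0,-1],[0.0164,-0.001,0.0115,0,0,0,-1],[-0.0054,0,0.0078,0,0,0,-1],[-0.0054,0,0.0078,0,0,0,-1],[0.0082,0,0.0057,0,0,0,-1],[0.0082,0,0.0057,0,0,0,-1],[0,0,0,0,0,0,-1]]]' 110; cat > look.py <<'E'
from h import *
import sys
n=sys.argv[1]
o=observe();c=capture("wrist");c["obs"]=o;pickle.dump(c,open(n+".pkl","wb"));save(c,n,1.4)
im=c["pixels"][50:250,215:350,::-1];cv2.imwrite("pics/%sc.png"%n,cv2.resize(im,None,fx=4,fy=3,interpolation=cv2.INTER_CUBIC))
yt=o["ee_rot"][2];rel=np.load("rel.npy");cen=o["tool_pos"]+Ro.from_euler("z",yt).apply(rel[:3])
ys=np.radians(21.12);print("prog fwd/left/z mm",(Ro.from_euler("z",-ys).apply(cen-[0.44496336,0.16811505,.105])*1000).round(2),"yaw",np.degrees(yt+rel[3]).round(2))
print(o["tool_pos"].round(4),o["ee_rot"].round(4),o["grip_width"],"Fscope",Ro.from_euler("z",-ys).apply(o["contact_force"]).round(2),o["torque"].round(2),o["time_s"])
E
python3 look.py w6
```

```text
time_s: 6.45
tool_pos: [0.401, 0.1544, 0.2782]
ee_rot: [3.138, -0.614, 0.366]
contact_force: [0.3, 0.2, -0.3]
grip_width: 0.012
prog fwd/left/z mm [81.29  2.62 12.2 ] yaw 21.11
[0.401  0.1544 0.2782] [ 3.1384 -0.6144  0.3658] 0.011965266472938331 Fscope [ 0.38  0.05 -0.33] [-0.14  0.39  0.02] 6.45
```

View pics/w6c.png

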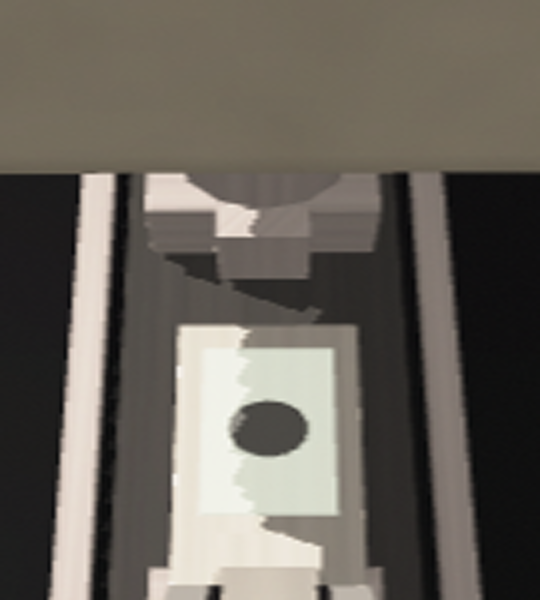

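```bash
cat > dep.py <<'E'
from h import *
import sys
c=pickle.load(open(sys.argv[1]+".pkl","rb"))
R,p=T_of(c["obs"]);W=R.apply(pts(c).reshape(-1,3)).reshape(420,560,3)+p
# crop coords ->pixels
px=lambda x,y:(int(215+x/4),int(50+y/3))
def med(x0,y0,x1,y1):
    a=px(x0,y0);b=px(x1,y1);q=W[a[1]:b[1],a[0]:b[0]].reshape(-1,3);return np.median(q,0).round(4),q[:,2].std().round(4)
for l,b in dict(bedL=(130,330,165,450),bedR=(372,330,400,450),bedfront=(180,300,350,322),plate=(185,335,350,500),nose=(185,332,350,365),mid=(185,470,350,510)).items(): print(l,*med(*b))
E
python3 dep.py w6
```

```text
bedL [0.5442 0.2315 0.1031] 0.0139
bedR [0.5591 0.1932 0.1031] 0.0006
bedfront [0.5708 0.2202 0.1032] 0.0006
plate [0.5366 0.2067 0.1242] 0.0098
nose [0.5514 0.2123 0.124 ] 0.011
mid [0.522  0.2011 0.1242] 0.0069
```

```bash
python3 - <<'E'
from h import *
c=pickle.load(open("w6.pkl","rb"));ys=np.radians(21.12);F=Ro.from_euler("z",-ys)
q=lambda x,y:(215+x/4-.4,50+y/3-.35)
a=F.apply(rayw(c,*q(263,237),.122-.0019));b=F.apply(rayw(c,*q(267,325),.1241));print((a-b)*1000)
E
```

```text
[24.51913694  0.55803229 -4.        ]
```

```bash
python3 -m pendant '[[[0.0061,0,0.007,0,0,0,-1],[0.0061,0,0.007,0,0,0,-1],[0,0,0,0,0,0,-1],[0,0,0,0,0,0,-1]]]' 110; python3 look.py w7;python3 dep.py w7
```

```text
time_s: 7.0
tool_pos: [0.417, 0.1607, 0.2729]
ee_rot: [3.139, -0.613, 0.366]
contact_force: [-0.7, -0.3, -2.0]
grip_width: 0.012
prog fwd/left/z mm [98.5   2.62  6.87] yaw 21.1
[0.417  0.1607 0.2729] [ 3.1386 -0.6126  0.3657] 0.011971686598122545 Fscope [-0.72 -0.01 -1.97] [-0.16  0.38 -0.01] 7.0
bedL [0.5576 0.2361 0.1031] 0.0095
bedR [0.5719 0.1988 0.1031] 0.0152
bedfront [0.5794 0.2231 0.1091] 0.0049
plate [0.5524 0.2128 0.1186] 0.0099
nose [0.5671 0.2184 0.1184] 0.0078
mid [0.5378 0.2071 0.1187] 0.0119
```

View pics/w7c.png

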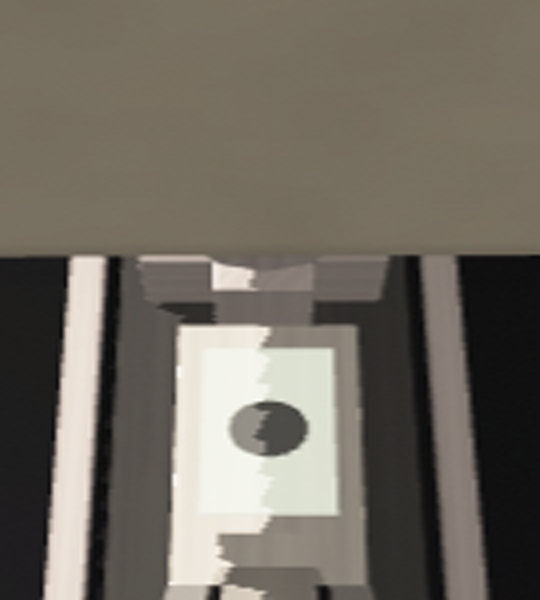

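```bash
python3 -m pendant '[[[0.0029,0,0.002,0,0,0,-1],[0.0029,0,0.002,0,0,0,-1],[0.0016,0,0.0011,0,0,0,-1],[0.0008,0,0.0006,0,0,0,-1],[0,0,0,0,0,0,-1]]]' 115; python3 look.py w8;python3 dep.py w8|tail -3
```

```text
time_s: 7.68
tool_pos: [0.4261, 0.1641, 0.2734]
ee_rot: [3.138, -0.612, 0.366]
contact_force: [-7.5, -2.6, 3.2]
grip_width: 0.0117
prog fwd/left/z mm [108.23   2.58   7.36] yaw 21.12
[0.4261 0.1641 0.2734] [ 3.1383 -0.6121  0.366 ] 0.011661392269178032 Fscope [-7.94  0.24  3.2 ] [-0.34  0.76 -0.04] 7.675
plate [0.5613 0.2162 0.1192] 0.012
nose [0.576  0.2217 0.1189] 0.0155
mid [0.5468 0.2107 0.1191] 0.0098
```

```bash
python3 -m pendant '[[[0.0008,0,0.0006,0,0,0,-1],[0,0,0,0,0,0,-1]]]'; python3 look.py w9;python3 dep.py w9|tail -3
```

```text
time_s: 7.98
tool_pos: [0.427, 0.1644, 0.2734]
ee_rot: [3.138, -0.612, 0.366]
contact_force: [-7.9, -3.0, 4.1]
grip_width: 0.0116
prog fwd/left/z mm [109.12   2.57   7.37] yaw 21.12
[0.427  0.1644 0.2734] [ 3.1383 -0.612   0.366 ] 0.01160132334082501 Fscope [-8.47  0.05  4.13] [-0.28  0.7  -0.04] 7.975
plate [0.5621 0.2165 0.1192] 0.011
nose [0.5762 0.2207 0.119 ] 0.0239
mid [0.5477 0.2108 0.1192] 0.0138
```

View pics/w9c.png

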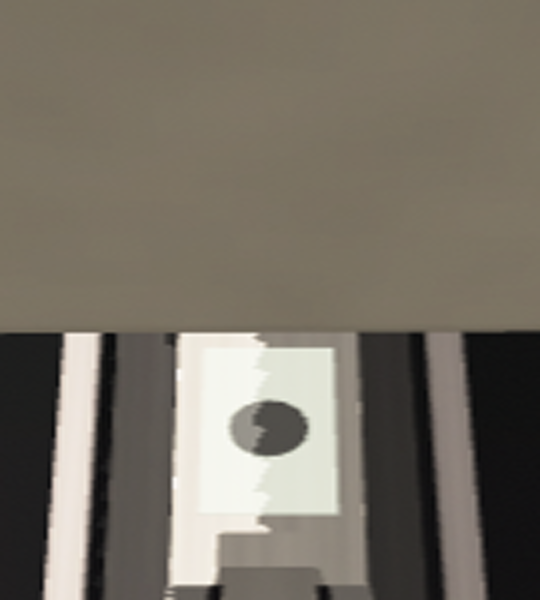

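```bash
python3 -m pendant '[[[0.001,0,0.0007,0,0,0,-1],[0.001,0,0.0007,0,0,0,-1],[0,0,0,0,0,0,-1],[0,0,0,0,0,0,-1]]]'; python3 look.py w10;python3 dep.py w10|tail -3; python3 - <<'E'
from h import *
c=capture("side");pickle.dump(c,open("s10.pkl","wb"))
im=c["pixels"][100:180,215:325,::-1];cv2.imwrite("pics/s10.png",cv2.resize(im,None,fx=7,fy=7,interpolation=cv2.INTER_CUBIC))
E
```

```text
time_s: 8.52
tool_pos: [0.429, 0.1652, 0.2734]
ee_rot: [3.138, -0.611, 0.366]
contact_force: [-10.0, -3.7, 4.6]
grip_width: 0.0113
prog fwd/left/z mm [111.35   2.61   7.37] yaw 21.13
[0.429  0.1652 0.2734] [ 3.1382 -0.6114  0.3662] 0.011344019690168823 Fscope [-10.66   0.1    4.57] [-0.34  0.88 -0.01] 8.525
plate [0.5611 0.2155 0.1193] 0.0235
nose [0.5437 0.2128 0.1902] 0.0389
mid [0.5497 0.2117 0.1192] 0.0119
```

View pics/s10.png

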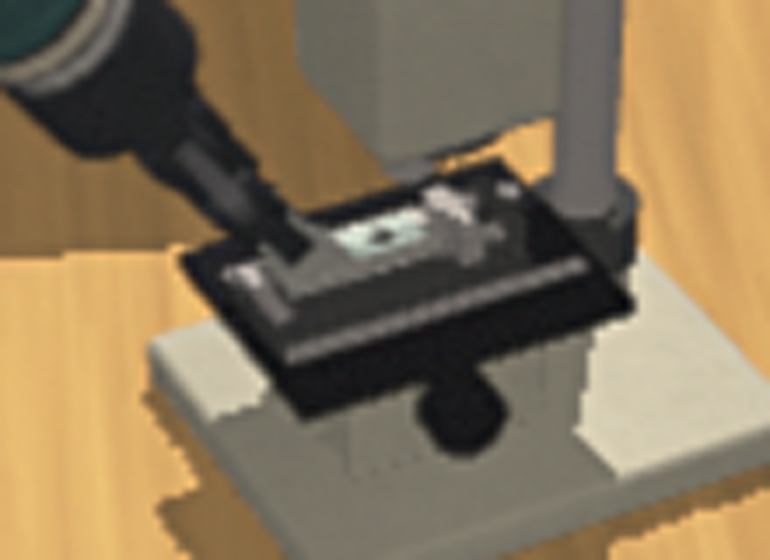

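```bash
python3 -m pendant '[[[0.0006,0,0.0004,0,0,0,-1],[-0.0011,0,0.0016,0,0,0,-1],[-0.0011,0,0.0016,0,0,0,-1],[0,0,0,0,0,0,-1]]]' 120; python3 look.py w11;python3 dep.py w11
```

```text
time_s: 9.12
tool_pos: [0.4297, 0.1655, 0.2696]
ee_rot: [3.138, -0.611, 0.366]
contact_force: [-10.1, -3.4, 5.4]
grip_width: 0.0118
prog fwd/left/z mm [112.07   2.61   3.53] yaw 21.13
[0.4297 0.1655 0.2696] [ 3.1383 -0.6114  0.3661] 0.011751899532590955 Fscope [-10.63   0.47   5.4 ] [-0.38  0.87  0.  ] 9.125
bedL [0.5668 0.2392 0.1032] 0.0233
bedR [0.5802 0.2027 0.1032] 0.029
bedfront [0.541  0.2086 0.1992] 0.0068
plate [0.5635 0.2168 0.1153] 0.018
nose [0.5767 0.2182 0.1155] 0.0352
mid [0.5504 0.212  0.1153] 0.0098
```

```bash
python3 -m pendant '[[[-0.0009,0,0.0012,0,0,0,-1],[-0.0009,0,0.0012,0,0,0,-1],[0,0,0,0,0,0,-1]]]' 120; python3 look.py w12;python3 dep.py w12
```

```text
time_s: 9.55
tool_pos: [0.4296, 0.1655, 0.2666]
ee_rot: [3.138, -0.611, 0.366]
contact_force: [-9.2, -4.0, 5.7]
grip_width: 0.0114
prog fwd/left/z mm [111.99   2.66   0.53] yaw 21.13
[0.4296 0.1655 0.2666] [ 3.1384 -0.6115  0.3662] 0.011384354413005589 Fscope [-10.03  -0.42   5.73] [-0.32  0.86 -0.03] 9.55
bedL [0.5673 0.2391 0.1032] 0.013
bedR [0.5812 0.2033 0.1031] 0.0006
bedfront [0.5412 0.2088 0.196 ] 0.002
plate [0.5647 0.2176 0.1123] 0.0115
nose [0.5793 0.2231 0.1121] 0.0135
mid [0.5502 0.2119 0.1123] 0.0119
```

View pics/w12.png

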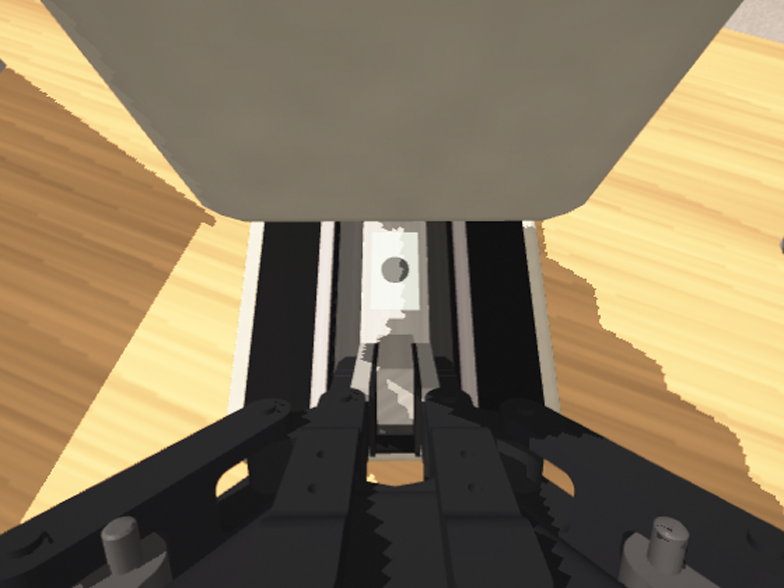

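```bash
python3 -m pendant '[[[-0.0006,0,0.0009,0,0,0,-1],[0,0,0,0,0,0,-1]]]' 120; python3 look.py w13;python3 dep.py w13
```

```text
time_s: 9.85
tool_pos: [0.4298, 0.1655, 0.2658]
ee_rot: [3.138, -0.612, 0.366]
contact_force: [-9.7, -3.5, 5.9]
grip_width: 0.0116
prog fwd/left/z mm [112.14   2.62  -0.25] yaw 21.13
[0.4298 0.1655 0.2658] [ 3.1384 -0.6122  0.3661] 0.011622162725218503 Fscope [-10.3    0.18   5.86] [-0.35  0.84  0.01] 9.85
bedL [0.5671 0.239  0.1032] 0.0129
bedR [0.581  0.2033 0.1032] 0.0006
bedfront [0.5413 0.2087 0.1956] 0.0024
plate [0.565  0.2176 0.1116] 0.0115
nose [0.5798 0.2232 0.1113] 0.0135
mid [0.5504 0.212  0.1116] 0.0154
```

```bash
python3 -m pendant '[[[-0.0004,0,0.0005,0,0,0,-1],[0,0,0,0,0,0,-1]]]' 120; python3 look.py w14;python3 dep.py w14
```

```text
time_s: 10.15
tool_pos: [0.4298, 0.1655, 0.2657]
ee_rot: [3.138, -0.613, 0.366]
contact_force: [-12.6, -4.4, 8.4]
grip_width: 0.012
prog fwd/left/z mm [112.12   2.66  -0.31] yaw 21.14
[0.4298 0.1655 0.2657] [ 3.1382 -0.6128  0.3663] 0.012020677107647319 Fscope [-13.33   0.46   8.4 ] [-0.34  1.05  0.06] 10.15
bedL [0.5672 0.2391 0.1031] 0.0182
bedR [0.5811 0.2033 0.1031] 0.0104
bedfront [0.5413 0.2088 0.1955] 0.0053
plate [0.565  0.2176 0.1116] 0.0125
nose [0.5798 0.2233 0.1114] 0.0135
mid [0.5506 0.2122 0.1116] 0.0069
```

```bash
python3 -m pendant '[[[-0.0007,0,-0.0005,0,0,0,-1],[-0.0006,0,-0.0004,0,0,0,-1],[0,0,0,0,0,0,-1]]]' 120; python3 look.py w15;python3 dep.py w15|tail -3
```

```text
time_s: 10.58
tool_pos: [0.4286, 0.165, 0.2656]
ee_rot: [3.138, -0.614, 0.366]
contact_force: [-8.1, -3.0, 6.5]
grip_width: 0.0114
prog fwd/left/z mm [110.84   2.59  -0.41] yaw 21.12
[0.4286 0.165  0.2656] [ 3.1383 -0.6138  0.366 ] 0.011396771631621146 Fscope [-8.66  0.13  6.52] [-0.26  0.83 -0.01] 10.575
plate [0.5641 0.2172 0.1116] 0.0098
nose [0.5787 0.2228 0.1113] 0.0078
mid [0.5495 0.2117 0.1117] 0.0098
```

```bash
python3 -m pendant '[[[-0.0006,0,-0.0004,0,0,0,-1],[0,0,0,0,0,0,-1]]]' 120; python3 look.py w16|tail -2; python3 -m pendant '[[[-0.0006,0,-0.0004,0,0,0,-1],[0,0,0,0,0,0,-1]]]' 120; python3 look.py w17;python3 dep.py w17|tail -3
```

```text
time_s: 10.88
tool_pos: [0.428, 0.1648, 0.2656]
ee_rot: [3.138, -0.614, 0.366]
contact_force: [-8.2, -2.9, 5.5]
grip_width: 0.0115
prog fwd/left/z mm [110.19   2.63  -0.45] yaw 21.12
[0.428  0.1648 0.2656] [ 3.1384 -0.614   0.366 ] 0.011527181004408776 Fscope [-8.67  0.24  5.49] [-0.25  0.75  0.04] 10.875
time_s: 11.18
tool_pos: [0.4273, 0.1646, 0.2656]
ee_rot: [3.138, -0.614, 0.366]
contact_force: [-7.6, -2.9, 4.8]
grip_width: 0.0117
prog fwd/left/z mm [109.52   2.6   -0.42] yaw 21.12
[0.4273 0.1646 0.2656] [ 3.1384 -0.6142  0.3659] 0.011675150935131268 Fscope [-8.17  0.03  4.81] [-0.21  0.69  0.08] 11.175
plate [0.5629 0.2168 0.1117] 0.011
nose [0.5775 0.2224 0.1115] 0.0078
mid [0.5485 0.2112 0.1116] 0.0138
```

```bash
python3 -m pendant '[[[-0.0005,0,-0.0003,0,0,0,-1],[0,0,0,0,0,0,-1]]]' 120; python3 look.py w18|tail -2; python3 -m pendant '[[[-0.0005,0,-0.0003,0,0,0,-1],[0,0,0,0,0,0,-1]]]' 120; python3 look.py w19;python3 dep.py w19|tail -3
```

```text
time_s: 11.48
tool_pos: [0.4269, 0.1644, 0.2656]
ee_rot: [3.138, -0.615, 0.366]
contact_force: [-6.3, -1.3, 4.7]
grip_width: 0.0112
prog fwd/left/z mm [109.02   2.6   -0.47] yaw 21.12
[0.4269 0.1644 0.2656] [ 3.1384 -0.6145  0.3659] 0.011181137289252926 Fscope [-6.36  1.04  4.66] [-0.24  0.65  0.03] 11.475
time_s: 11.78
tool_pos: [0.4267, 0.1643, 0.2655]
ee_rot: [3.139, -0.616, 0.366]
contact_force: [-3.0, -0.2, 4.6]
grip_width: 0.0116
prog fwd/left/z mm [108.81   2.56  -0.57] yaw 21.1
[0.4267 0.1643 0.2655] [ 3.1386 -0.6157  0.3656] 0.011591188718704761 Fscope [-2.84  0.89  4.59] [0.06 0.29 0.05] 11.775
plate [0.5625 0.2167 0.1116] 0.0085
nose [0.5772 0.2223 0.1114] 0.0006
mid [0.5479 0.2111 0.1116] 0.0006
```

The force fell sharply from 8 to 2.8 N and travel stopped, so the tail is on the stop. One more small ease back, and then I'll check.

```bash
python3 -m pendant '[[[-0.0003,0,-0.0003,0,0,0,-1],[0,0,0,0,0,0,-1],[0,0,0,0,0,0,-1]]]' 120; python3 look.py w20;python3 dep.py w20|tail -3; python3 - <<'E'
from h import *
c=capture("side")
im=c["pixels"][100:180,215:325,::-1];cv2.imwrite("pics/s20.png",cv2.resize(im,None,fx=7,fy=7,interpolation=cv2.INTER_CUBIC))
E
```

```text
time_s: 12.2
tool_pos: [0.4265, 0.1642, 0.2654]
ee_rot: [3.139, -0.616, 0.365]
contact_force: [3.9, 3.5, 1.9]
grip_width: 0.0113
prog fwd/left/z mm [108.65   2.48  -0.66] yaw 21.08
[0.4265 0.1642 0.2654] [ 3.1388 -0.6163  0.3652] 0.011333045651843964 Fscope [4.89 1.88 1.91] [ 0.5  -0.42  0.18] 12.2
plate [0.5624 0.2166 0.1116] 0.0098
nose [0.5773 0.2223 0.1114] 0.011
mid [0.5478 0.2109 0.1117] 0.0138
```

View pics/s20.png

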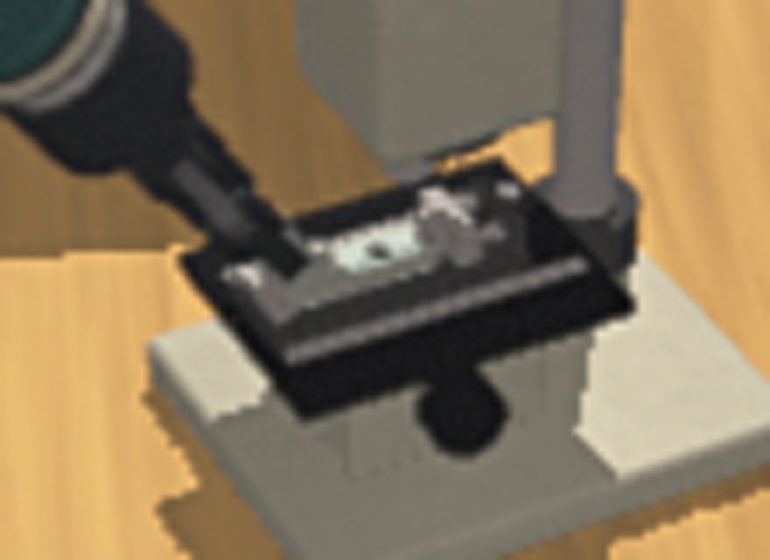

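View pics/w20.png

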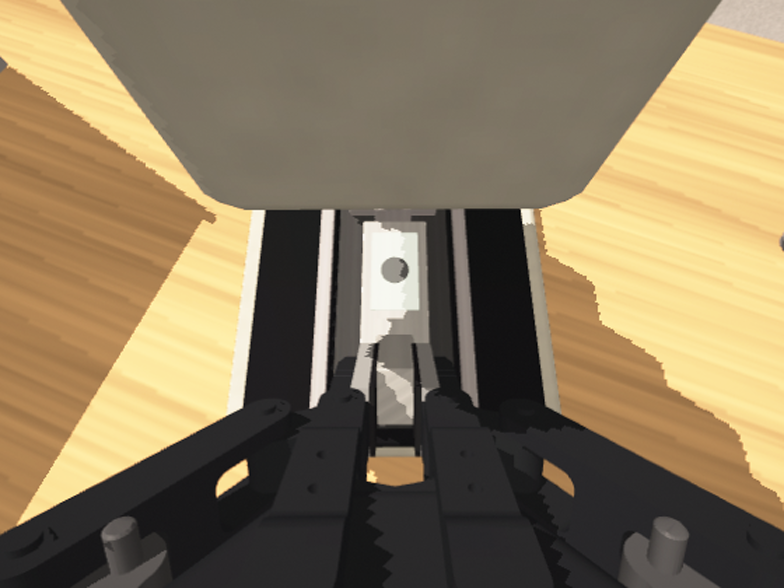

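```bash
python3 -m pendant '[[[0.0002,0,0.0001,0,0,0,-1],[0,0,0,0,0,0,-1],[0,0,0,0,0,0,-0.7],[0,0,0,0,0,0,-0.4],[0,0,0,0,0,0,-0.3],[0,0,0,0,0,0,-0.3]]]' 20; python3 look.py w21;python3 dep.py w21|tail -3
```

```text
time_s: 13.05
tool_pos: [0.4256, 0.1638, 0.2634]
ee_rot: [3.139, -0.61, 0.365]
contact_force: [-0.2, 0.5, -0.4]
grip_width: 0.0301
prog fwd/left/z mm [107.56   2.42  -2.66] yaw 21.09
[0.4256 0.1638 0.2634] [ 3.1386 -0.6102  0.3655] 0.030068837621721183 Fscope [-0.04  0.54 -0.38] [-0.13  0.24 -0.03] 13.05
plate [0.5593 0.2153 0.1118] 0.0084
nose [0.5736 0.2207 0.1117] 0.0077
mid [0.5452 0.2099 0.1116] 0.0068
```

View pics/w21.png

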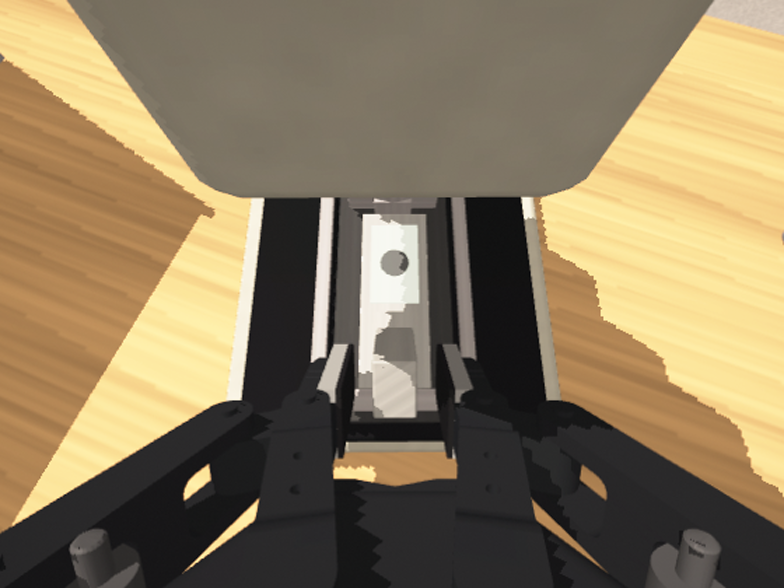

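```bash
python3 -m pendant '[[[0,0,-0.01,0,0,0,-0.3],[0,0,-0.02,0,0,0,-0.3],[0,0,-0.03,0,0,0,-0.3],[0,0,-0.03,0,0,0,-0.3],[0,0,-0.02,0,0,0,-0.3],[0,0,0,0,0,0,-0.3]]]'; python3 look.py w22; python3 - <<'E'
from h import *
c=pickle.load(open("w22.pkl","rb"))
im=c["pixels"][60:240,210:355,::-1];cv2.imwrite("pics/w22d.png",cv2.resize(im,None,fx=4.5,fy=3.3,interpolation=cv2.INTER_CUBIC))
c=capture("top");save(c,"t22",1.4)
E
```

```text
time_s: 13.85
tool_pos: [0.3665, 0.1416, 0.357]
ee_rot: [3.137, -0.619, 0.366]
contact_force: [0.1, -0.1, -0.4]
grip_width: 0.0294
prog fwd/left/z mm [44.52  3.06 90.99] yaw 21.13
[0.3665 0.1416 0.357 ] [ 3.1372 -0.6187  0.3661] 0.029417886436640627 Fscope [ 0.07 -0.09 -0.38] [-0.12  0.26 -0.02] 13.85
```

View pics/w22.png

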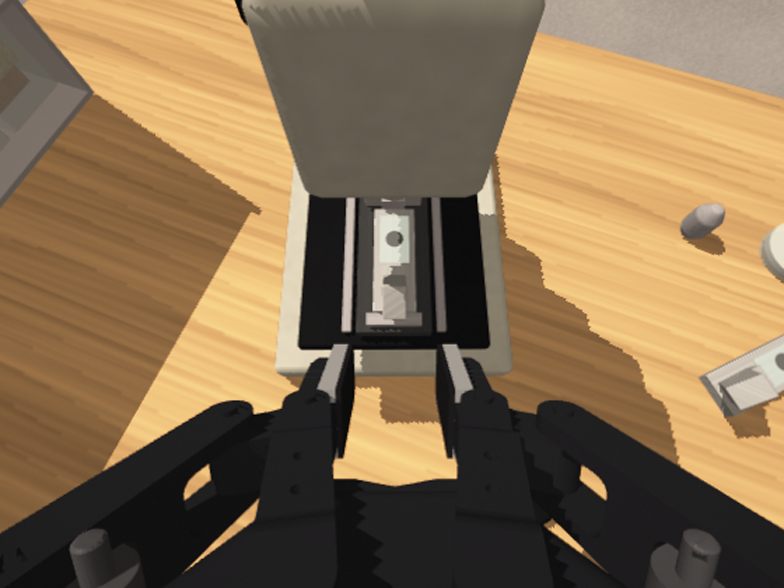

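View pics/w22d.png

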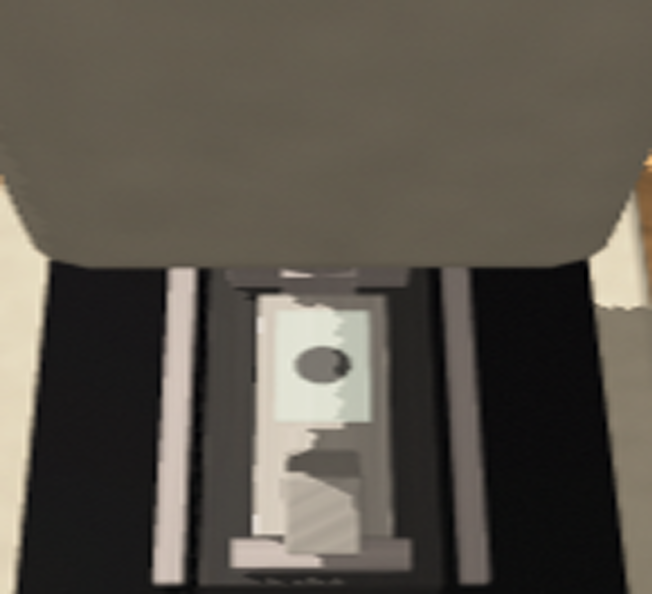

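View pics/t22.png

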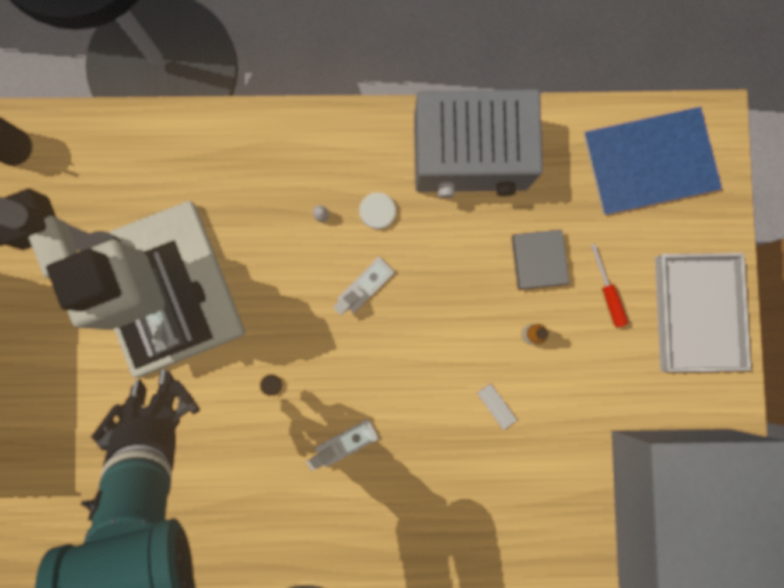

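```bash
python3 - <<'E'
from h import *
c=pickle.load(open("w22.pkl","rb"));R,p=T_of(c["obs"]);W=R.apply(pts(c).reshape(-1,3)).reshape(420,560,3)+p
q=lambda x,y:(210+x/4.5-.4,60+y/3.3-.35)
def reg(x0,y0,x1,y1):
    a=q(x0,y0);b=q(x1,y1);return W[int(a[1]):int(b[1]),int(a[0]):int(b[0])].reshape(-1,3)
bed=np.vstack([reg(208,320,240,520),reg(405,320,432,520)]);pl=np.vstack([reg(265,305,375,440),reg(262,440,280,530),reg(366,440,382,530)])
bz=np.median(bed[:,2]);pl=pl[abs(pl[:,2]-bz-.008)<.003];A=np.c_[pl[:,:2]-pl[:,:2].mean(0),np.ones(len(pl))];s=np.linalg.lstsq(A,pl[:,2],rcond=None)[0]
print("plate top above bed",pl[:,2].mean()-bz,"tilt",s[:2],len(pl))
z=bz+.008
L=[rayw(c,*q(x,y),z) for x,y in((257,296),(386,296),(251,535),(394,535))]
m=((L[0]+L[1])-(L[2]+L[3]))[:2];print("yaw",np.degrees(np.arctan2(m[1],m[0])),"len",np.linalg.norm(m)/2)
st=[rayw(c,*q(x,540),bz+.005) for x in(230,411)]
F=Ro.from_euler("z",-np.radians(21.12));print("stop inner vs tail",(F.apply(np.array(st)-(L[2]+L[3])/2)*1000).round(1))
hand_in()
E
```

```text
plate top above bed 0.008471958249770775 tilt [ 0.01030176 -0.00344707] 1152
yaw 21.030215628482374 len 0.07518551039169517
stop inner vs tail [[ -0.4  18.7  -3. ]
 [ -0.5 -17.9  -3. ]]
the job is handed in; nothing more can be done
```

The carrier is loaded and released in the spring clamp, and I handed the job in at about 14 s of the 58 s allowed. No verdict was reported.

I picked up the smallest of the three tabbed parts, with the gripper tilted 35° along the tab, and turned it in line with the stage. With its underside about 8 mm above the bed, I pushed its nose against the jaw until the force reached about 10.7 N. I then lowered it level onto the bed and eased it back until the force changed sign at the stop, and only then let go and backed off.

**Final camera checks:**

| Check | Measured | Expected |
|---|---|---|
| Plate top above bed | 8.5 mm | 8 mm |
| Tilt | about 0.011 rad | under 0.04 rad |
| Yaw | 21.0° (stage about 21.1°) | within 0.08 rad (4.6°) |
| Gap from tail to stop | about 0.5 mm, within measuring error | against the stop |
| Across the stop | about 0.4 mm off centre | within 6 mm |

In the last top view the bystanders had not visibly moved. The robot was touching nothing after it backed away.

**What disagreed or could not be checked:**
- **Jaw position:** I never read it directly. At full push, force suggested about 6–7 mm and the arm's reported position about 5.5 mm.
- **Stop position:** the stop was felt about 1.5 mm further back than the camera had put it.
- **Grip width:** it read 11.5–12 mm on the 14 mm tab, but the carrier did not slip visibly.

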